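# Take the square-gripped plug gauge from its latched case and present it tilted

### The arm

A 7-joint arm with a two-finger parallel gripper is mounted at the origin on the work surface. World frame = base frame: x ahead of the robot, y to its left, z up, the work surface at z = 0. Lengths are in m, angles in rad, forces in N, time in s.
With the tool pointing down it reaches from about 0.4 to 0.85 m from the base axis. Payload 4.5 kg.
Tool frame: the origin (TCP) lies on the centre line of the jaws, within the pads' length; the fingertips stand 11 mm ahead of it and the grasp point (between the pads) lies 8 mm behind it; z points along the fingers, y is the line along which they close (so a half turn about z gives the same grasp; the last joint's range is limited). The gripper opens to 88 mm and grips with 3 to 60 N. Pads are 18 mm wide; open, the fingers measure 123 mm over their backs; the gripper's body (75 mm by 187 mm) begins 45 mm behind the grasp point.
Start: joints at [1.242, 0.689, -0.195, 1.565, 0.157, 0.902, -0.215], TCP at [0.222, -0.584, 0.225] pointing down, gripper open.
Joint ranges: [-3.01, 3.01], [-0.46, 2.08], [-1.47, 1.51], [0.13, 2.56], [-1, 4.14], [0.04, 2.09], [-2.66, 2.66]. Speed limits (rad/s): [2.57, 2.57, 3.14, 3.14, 3.14, 3.14, 3.14].

### API

Orientations are given as a unit quaternion [x, y, z, w].
In Python, from plant import * gives the robot as it stands. The module is installed in compiled form; this text tells all that it offers.
- The arm moves only by the tool send_rows, never from a script. Its argument "motion" is a list of rows, each an object of numbers: "x", "y", "z": the shift along the tool's x, y, z in cm; "rx", "ry", "rz": the turn, a rotation vector about the tool's x, y, z in rad; "jaw": the finger opening in cm, from 0 to 8.81. In form: [{"x": .., "y": .., "z": .., "rx": .., "ry": .., "rz": .., "jaw": ..}, ...]. A call has exactly 5 rows; each row shifts and turns the commanded pose from where the row before left it, along the tool's axes as they then stand; what a row does not reach is not made up. A row lasts 1/10 s, in which the tool goes at most 50 mm and 8.59 degrees, less where a joint would pass 70% of its speed; a pose out of reach is approached as far as the arm can. A call is refused whole if a number of a shift passes 5 or a number of a turn 0.15, either way. A call with a gripper value outside its range is refused whole. The fingers move at their own pace and stop on an object; "grip_force" is the grip in N (left out, the last holds). Time passes only in rows, so rows that do not move let the fingers close, or fill a call up. It gives the time, the measured TCP pose, the force, the opening and the grip force at its end, in the units of the state.
- get_state(): the state, without advancing time (a new reading comes with each control period).
- snapshot(name): name is "side" or "top"; returns a dict with "img" (480x640x3 uint8, red, green, blue), "vertical_fov" (degrees; the focal length in pixels is half the picture's height over the tangent of half this angle, whatever the lens; pixels are square), "cx", "cy" (the principal point, pixels), "D" ([k1, k2, p1, p2, k3] as OpenCV has them; the pictures are not rectified), "extrinsics" (4x4, takes a point from camera to world coordinates). Camera axes: x right, y up, looking along -z (the intrinsics and any distortion apply to the point x, -y, -z); pixel columns grow to the right and rows downward; lengths in m; the calibration is good to about 2 mm. A picture is of the moment at which its call begins. There is no depth.
- finish_job(): hands the job in; it is judged then, once.
The state is a dict: "clock": time; "q": joint angles; "qd": joint speeds; "joint_torque": joint torques, N m; "tool_pos": TCP position; "eef_rot": TCP orientation; "contact_force": force on the tool from outside, world axes, zero at the start; "moment": the same for the moment, N m; "opening": opening from 0.0 (shut) to 1.0 (fully open); "finger_force": force on a finger pad.
Only numpy, scipy, OpenCV 4.12 (cv2) and the standard library are available. Lean on these libraries where they do the work, as an engineer would, in place of code of your own. Each camera call takes 0.05 s, during which the arm holds its last target. There are 200 camera calls.

### The job

Swing the latch lever right round until it is clear of the gauge case's lid, open the lid fully so that it stands up by itself, then draw the plug gauge with the square grip straight up out of its socket, tip it over to about 45 degrees as if to look at its end under the light, and keep it there, still and raised well clear above the case. Finish while holding it: do not put it down or let go. Leave the two round-gripped gauges in their sockets, the lid open, and the other things on the bench where they are.

Things in the scene. Friction and masses are not known exactly. Their poses are not given: they have to be found in the camera images.
- case: Grey sheet-metal gauge case, fixed to the bench at a place and yaw that vary, 150 (x) x 260 (y) x 110 mm high, walls and floor 6 mm. Origin: centre of its underside, on the bench; x points from its front (latch side, towards the robot) to its back (hinge side), z up.
- holder_top (a point): Centre of the top face, 51 mm above the bench, of the black holder block in the case, 50 (x) x 210 (y) mm, at x = -25, y = 0 in the case; axes as the case. Three round upright sockets in a row at y = -75, 0 and 75 mm from here, 18 mm wide, 44 mm deep.
- lid (a joint): Lid angle, rad: 0 closed, 1.57 straight up, 1.85 fully open (stop). Grey plate 156 x 264 x 8 mm hinged at the case's back, top face 118 mm above the bench when closed. Stiff hinge (0.42 N m; opening takes about 6 N upwards at the handle): stays at any angle where it is left. The latch lever bars it while it lies over it.
- lid_handle (a point): Middle of the lid's handle, near its front edge: round steel bar 10 mm thick along the case's y, 80 mm between its two end legs, centre line 35 mm above the lid's top face, 30 mm in from its front edge. Axes are the lid's, parallel to the case's when closed.
- lid_hinge (a point): Middle of the hinge axis, which runs along the case's y on top of its back wall, 110 mm above the bench. With the lid closed the handle is at x = -125, y = -30, z = 43 mm from here in the case's axes; opening turns it positively about the case's +y (up and back).
- latch (a joint): Latch lever angle, rad: 0 pointing to the case's +x, over the lid; grows anticlockwise seen from above, towards the case's +y. At 1.57 it lies along the case's front, clear of the lid (clear from 1.4); stop at 1.75. Light friction (0.06 N m): stays where it is left.
- latch_knob (a point): Middle of the upright black round knob on the latch lever's free end: 14 mm in diameter, 38 mm tall, from 19 mm below (top of the flat lever, 8 mm thick) to 19 mm above this point, which is 148 mm above the bench and 50 mm from the pivot.
- latch_pivot (a point): Pivot of the latch lever (vertical axis), on a bracket at the case's front face: 95 mm in front (-x) of the case's origin and 75 mm to its +y, 121 mm above the bench. x points along the lever.
- gauge: The plug gauge to take, upright in one of the sockets (which one varies), turned up to 0.25 rad to the case. Origin: centre of its lower end, 9 mm above the bench; z up its length. Steel shank 16 mm (z 0 to 42), resting collar 36 mm across (z 42 to 48), square aluminium grip 22 x 22 mm, sides along its x and y (z 48 to 95). About 0.22 kg, centre of mass near z = 60. Only this one is square.
- pin_a: Bystander gauge with a slim round grip, 18 mm across, same length as the one to take, in another socket. Origin at its lower end. Leave in place.
- pin_b: Bystander gauge with a thick round grip, 26 mm across, 80 mm long in all, in another socket. Origin at its lower end. Leave in place.
- bar_tall: Bystander: upright turned aluminium bar, 32 mm across, 100 mm tall, on the bench. Origin: centre of its underside.
- bar_short: Bystander: upright turned aluminium bar, 38 mm across, 55 mm tall. Origin: centre of its underside.
- paint_pot: Bystander: small orange plastic paint pot with white cap, 66 mm across, 60 mm tall. Origin: centre of its underside.
- brush: Bystander: brush with a wooden handle, 200 mm long, lying. Origin: middle of its underside.
- template: Bystander: flat cut-out aluminium plate, about 165 x 110 mm, 8 mm thick, lying. Origin: on its underside.

How it is judged:
On the way, in this order (a step that is already met when the one before it is completed fails the run):
1. the latch lever is swung clear of the lid (past 1.35 rad) with the lid still shut (value of joint latch above 1.35 rad and value of joint lid below 0.1 rad), for 0.1 s.
2. the lid is opened past 1.35 rad and left standing, untouched by the fingers (value of joint lid above 1.35 rad and contact force between case and the fingers below 0.1 N), for 0.2 s.
3. the gauge is drawn up out of its socket in the fingers, still about upright (height (world z) of gauge above 0.058 m and angle between gauge's own z axis and vertical below 0.35 rad and contact force between gauge and the fingers above 1.5 N), for 0.1 s.
At the end, for the whole second after the job is handed in: Gauge held by the fingers alone, at rest, 30 to 60 degrees from vertical, its shank end over 135 mm above the bench (25 mm over the rim), clear of the case; lid past 1.3 rad, latch past 1.3 rad, the other gauges within 12 mm and other bench things within 30 mm of their starts (height (world z) of gauge above 0.135 m and contact force between gauge and the fingers above 1.5 N and contact force between gauge and case below 0.1 N and angle between gauge's own z axis and vertical between 0.52 and 1.05 rad and linear speed of gauge below 0.03 m/s and angular speed of gauge below 0.15 rad/s and value of joint each of lid, latch above 1.3 rad and distance of each of pin_a, pin_b from where it was at the start of the episode below 0.012 m and distance of each of bar_tall, bar_short, paint_pot, brush, template from where it was at the start of the episode below 0.03 m); the arm keeps its last pose, push and grip.
It fails at once if one of the two round-gripped gauges is lifted or knocked (moved over 20 mm) (distance of any of pin_a, pin_b from where it was at the start of the episode above 0.02 m).
It fails at once if another thing on the bench is moved more than 40 mm (distance of any of bar_tall, bar_short, paint_pot, brush, template from where it was at the start of the episode above 0.04 m).
It also fails if it takes over 69 s, if anything falls off the work surface, if the arm or the gripper's body presses on something with over 40 N, if the wrist force passes 120 N, or if a joint passes its speed limit or range.

## Working session

There is one attempt and no reset: what is moved stays moved. The work goes in short steps, Python scripts to look and compute and a tool call to move; the robot and the scene stay as the last step left them, time stands still between calls to the robot, and variables do not carry over. Pictures are saved under pics/ and viewed, at most 10 in all, crops included, and the job is handed in when it is done.

Besides the shell and the picture viewer there is one more tool, called after "Emit:" by a JSON object that holds its "method" and its "body". send_rows: Moves the arm, as the interface text tells. Its arguments: {"type":"object","properties":{"motion":{"type":"array"},"grip_force":{"type":"number"}},"required":["motion"]}

```bash
mkdir -p pics
cat > h.py <<'E'
from plant import *
import numpy as np, cv2
from scipy.spatial.transform import Rotation as R
def shot(n,f):
    s=snapshot(n); cv2.imwrite(f'pics/{f}.png',s['img'][:,:,::-1]); np.save(f'pics/{f}.npy',{k:s[k] for k in s if k!='img'},allow_pickle=True); return s
def load(f): return np.load(f'pics/{f}.npy',allow_pickle=True).item()
def K(s):
    f=240/np.tan(np.radians(s['vertical_fov'])/2); return np.array([[f,0,s['cx']],[0,f,s['cy']],[0,0,1.]])
def onz(s,u,v,z):
    p=cv2.undistortPoints(np.array([[[u,v]]],float),K(s),np.array(s['D'],float))[0,0]
    E=np.array(s['extrinsics']); d=E[:3,:3]@[p[0],-p[1],-1]; o=E[:3,3]; return o+d*(z-o[2])/d[2]
def proj(s,P):
    E=np.linalg.inv(np.array(s['extrinsics'])); P=np.atleast_2d(P)@E[:3,:3].T+E[:3,3]; P=P*[1,-1,-1]
    return cv2.projectPoints(P,np.zeros(3),np.zeros(3),K(s),np.array(s['D'],float))[0][:,0]
def st():
    s=get_state(); print('t',round(s['clock'],2),'p',np.round(s['tool_pos'],4),'q',np.round(s['q'],2),'F',np.round(s['contact_force'],1),'op',round(s['opening'],3),'ff',s['finger_force']); print(np.round(R.from_quat(s['eef_rot']).as_matrix(),3)); return s
E
python3 - <<'E'
from h import *
st()
for n in('top','side'):
    s=shot(n,n+'0'); print(n,np.round(s['extrinsics'],3).tolist(),s['vertical_fov'],s['D'])
E
```

```text
t 0.0 p [ 0.2215 -0.5837  0.2245] q [ 1.24  0.69 -0.19  1.57  0.16  0.9  -0.22] F [ 0.8 -0.2  0.3] op 0.999 ff 0.0
[[ 0.935  0.355 -0.001]
 [ 0.355 -0.935  0.002]
 [-0.    -0.002 -1.   ]]
top [[-0.009, 0.989, -0.15, 0.354], [-1.0, -0.006, 0.024, 0.002], [0.022, 0.15, 0.988, 1.134], [0.0, 0.0, 0.0, 1.0]] 50.02089729532045 [0.01264154 0.         0.         0.         0.        ]
side [[-0.827, 0.395, -0.4, 0.007], [-0.562, -0.556, 0.612, 0.738], [0.019, 0.731, 0.682, 0.949], [0.0, 0.0, 0.0, 1.0]] 50.76401002189483 [0.02937053 0.         0.         0.         0.        ]
```

View pics/top0.png

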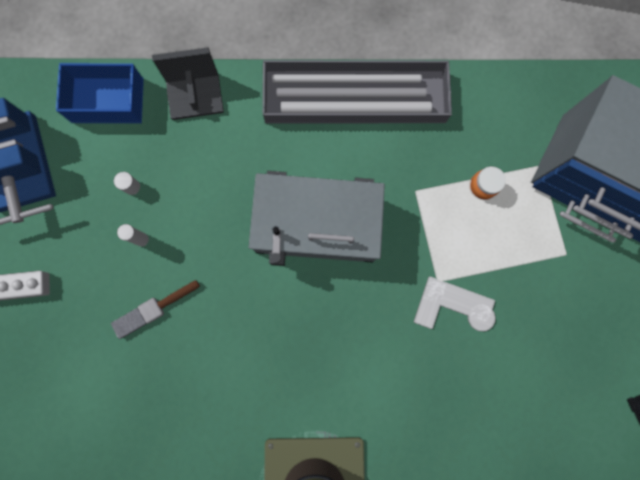

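View pics/side0.png

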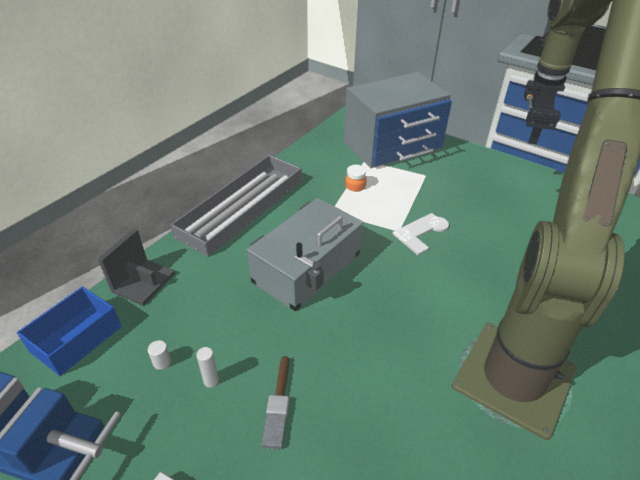

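The top view shows the lid's corners at about (257,175), (384,181), (379,258) and (251,251), the handle from (309,236) to (353,240), the knob top at (276,231) and the latch pivot near (277,256). The side view agrees, with the knob at (299,248) and the handle at about (330,230).

```bash
cat >> h.py <<'E'
def case(p): # x,y,yaw -> 4x4
    T=np.eye(4); T[:3,:3]=R.from_euler('z',p[2]).as_matrix(); T[:2,3]=p[:2]; return T
def tr(p,P): T=case(p); return np.atleast_2d(P)@T[:3,:3].T+T[:3,3]
E
python3 - <<'E'
from h import *
from scipy.optimize import least_squares
t,s=load('top0'),load('side0')
P=np.array([[.076,.132,.118],[.076,-.132,.118],[-.08,-.132,.118],[-.08,.132,.118],[-.05,.01,.153],[-.05,-.07,.153],[-.045,.075,.167]])
U=np.array([[257,175],[384,181],[379,258],[251,251],[309,236],[353,240],[276,231]],float)
P2=np.array([[-.045,.075,.167],[-.08,.132,.118],[.076,-.132,.118]]);U2=np.array([[299,244],[291,280],[318,202]],float)
f=lambda p:np.r_[(proj(t,tr(p,P))-U).ravel(),.0*(proj(s,tr(p,P2))-U2).ravel()]
r=least_squares(f,[.5,0,0]);print(r.x,np.round(f(r.x)[:14].reshape(-1,2),1)); print(proj(s,tr(r.x,P2)).round(),U2)
print('knob',tr(r.x,[-.045,.075,.148]),'pivot',tr(r.x,[-.095,.075,.121]),'handle',tr(r.x,[-.05,-.03,.153]))
E
```

```text
[ 0.55446591 -0.0115198  -0.06619381] [[-2.3 -0.6]
 [ 0.3  1.3]
 [ 2.2  0.3]
 [-2.4 -0.5]
 [ 1.9  0.6]
 [-0.7 -1. ]
 [ 1.  -0.2]]
[[302. 243.]
 [298. 279.]
 [318. 196.]] [[299. 244.]
 [291. 280.]
 [318. 202.]]
knob [[0.51452537 0.06629249 0.148     ]] pivot [[0.46463487 0.06959977 0.121     ]] handle [[ 0.50259105 -0.03814683  0.153     ]]
```

Emit:
{"method": "send_rows", "body": {"motion": [{"z":-3,"rz":-0.12,"jaw":2.4},{"z":-3,"rz":-0.12},{"z":-2,"rz":-0.11},{"z":0},{"z":0}], "grip_force": 20}}

```text
schema error: expected keys x, y, z, rx, ry, rz, jaw
```

```bash
cat >> h.py <<'E'
def go(T):
    s=st(); print('tool cm',np.round(R.from_quat(s['eef_rot']).as_matrix().T@(np.array(T)-s['tool_pos'])*100,1))
E
python3 -c "
from h import *
go([.5145,.0663,.25])"
```

```text
t 0.1 p [ 0.2216 -0.5838  0.2246] q [ 1.24  0.69 -0.19  1.57  0.16  0.9  -0.22] F [-1.  -0.1  0. ] op 0.998 ff 0.0
[[ 0.935  0.355 -0.001]
 [ 0.355 -0.935  0.002]
 [-0.    -0.002 -1.   ]]
tool cm [ 50.5 -50.4  -2.5]
```

All keys are needed in every row.

Emit:
{"method": "send_rows", "body": {"motion": [{"x":0,"y":0,"z":-3,"rx":0,"ry":0,"rz":-0.12,"jaw":2.4},{"x":0,"y":0,"z":-3,"rx":0,"ry":0,"rz":-0.12,"jaw":2.4},{"x":0,"y":0,"z":-2,"rx":0,"ry":0,"rz":-0.11,"jaw":2.4},{"x":3,"y":-2,"z":0,"rx":0,"ry":0,"rz":0,"jaw":2.4},{"x":3,"y":-2,"z":0,"rx":0,"ry":0,"rz":0,"jaw":2.4}], "grip_force": 20}}

```text
clock: 0.6
tool_pos: [0.2408, -0.5146, 0.3054]
eef_rot: [0.938, 0.348, 0.0, 0.0]
contact_force: [1.2, 0.6, 0.1]
opening: 0.569
finger_force: 0.0
```

```bash
python3 -c "
from h import *
go([.5145,.0663,.25])"
```

```text
t 0.6 p [ 0.2408 -0.5146  0.3054] q [ 1.25  0.53 -0.32  1.63  0.19  1.01  0.01] F [1.2 0.6 0.1] op 0.569 ff 0.0
[[ 0.758  0.652  0.001]
 [ 0.652 -0.758 -0.001]
 [ 0.     0.001 -1.   ]]
tool cm [ 58.6 -26.2   5.5]
```

Emit:
{"method": "send_rows", "body": {"motion": [{"x":3.9,"y":-1.75,"z":0,"rx":0,"ry":0,"rz":0,"jaw":2.4},{"x":3.9,"y":-1.75,"z":0,"rx":0,"ry":0,"rz":0,"jaw":2.4},{"x":3.9,"y":-1.75,"z":0,"rx":0,"ry":0,"rz":0,"jaw":2.4},{"x":3.9,"y":-1.75,"z":0,"rx":0,"ry":0,"rz":0,"jaw":2.4},{"x":3.9,"y":-1.75,"z":0,"rx":0,"ry":0,"rz":0,"jaw":2.4}]}}

```text
clock: 1.1
tool_pos: [0.3316, -0.3194, 0.3052]
eef_rot: [0.937, 0.349, -0.0, -0.0]
contact_force: [0.4, -0.0, 0.4]
opening: 0.271
finger_force: 0.0
```

Emit:
{"method": "send_rows", "body": {"motion": [{"x":3.9,"y":-1.75,"z":0,"rx":0,"ry":0,"rz":0,"jaw":2.4},{"x":3.9,"y":-1.75,"z":0,"rx":0,"ry":0,"rz":0,"jaw":2.4},{"x":3.9,"y":-1.75,"z":0,"rx":0,"ry":0,"rz":0,"jaw":2.4},{"x":3.9,"y":-1.75,"z":0,"rx":0,"ry":0,"rz":0,"jaw":2.4},{"x":3.9,"y":-1.75,"z":0,"rx":0,"ry":0,"rz":0,"jaw":2.4}]}}

```text
clock: 1.6
tool_pos: [0.4219, -0.1258, 0.3052]
eef_rot: [0.937, 0.349, -0.0, 0.0]
contact_force: [0.3, -1.1, -0.5]
opening: 0.276
finger_force: 0.0
```

Emit:
{"method": "send_rows", "body": {"motion": [{"x":3.9,"y":-1.75,"z":0,"rx":0,"ry":0,"rz":0,"jaw":3.4},{"x":3.9,"y":-1.75,"z":0,"rx":0,"ry":0,"rz":0,"jaw":3.4},{"x":3.9,"y":-1.75,"z":0,"rx":0,"ry":0,"rz":0,"jaw":3.4},{"x":3,"y":-1.3,"z":0,"rx":0,"ry":0,"rz":0,"jaw":3.4},{"x":2,"y":-0.9,"z":0,"rx":0,"ry":0,"rz":0,"jaw":3.4}]}}

```text
clock: 2.1
tool_pos: [0.4998, 0.0412, 0.3051]
eef_rot: [0.937, 0.35, 0.0, -0.001]
contact_force: [-0.4, -0.4, 0.8]
opening: 0.381
finger_force: 0.0
```

```bash
python3 -c "
from h import *
go([.5145,.0663,.148])
shot('side','side1');shot('top','top1')
a=cv2.imread('pics/side1.png')[120:330,200:420];b=cv2.imread('pics/top1.png')[130:340,210:430]
cv2.imwrite('pics/c1.png',cv2.resize(np.hstack([a,b]),None,fx=1.8,fy=1.8))"
```

```text
t 2.1 p [0.4998 0.0412 0.3051] q [ 0.1   0.44 -0.41  1.81  0.22  0.93 -1.26] F [-0.4 -0.4  0.8] op 0.381 ff 0.0
[[ 0.754  0.656 -0.   ]
 [ 0.656 -0.754  0.001]
 [ 0.001 -0.001 -1.   ]]
tool cm [ 2.7 -0.9 15.7]
```

View pics/c1.png

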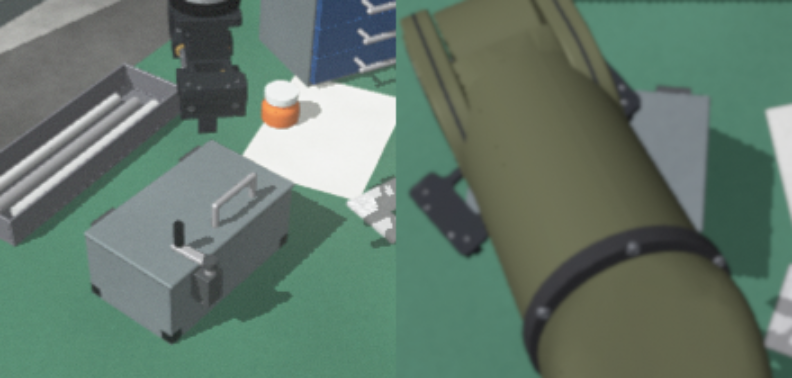

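The side crop shows the knob still upright at full-picture (299,249), within about 4 mm of the estimate, and the gripper above it. I'm going down around it.

Emit:
{"method": "send_rows", "body": {"motion": [{"x":2.8,"y":-0.9,"z":3,"rx":0,"ry":0,"rz":0,"jaw":3.4},{"x":0,"y":0,"z":4,"rx":0,"ry":0,"rz":0,"jaw":3.4},{"x":0,"y":0,"z":4,"rx":0,"ry":0,"rz":0,"jaw":3.4},{"x":0,"y":0,"z":2,"rx":0,"ry":0,"rz":0,"jaw":3.4},{"x":0,"y":0,"z":0,"rx":0,"ry":0,"rz":0,"jaw":3.4}]}}

```text
clock: 2.7
tool_pos: [0.5119, 0.0611, 0.1727]
eef_rot: [0.937, 0.348, -0.004, -0.0]
contact_force: [-1.1, 0.8, 0.1]
opening: 0.387
finger_force: 0.0
```

```bash
python3 -c "
from h import *
go([.5145,.0663,.148])
shot('side','side2')
a=cv2.imread('pics/side2.png')[190:320,230:390]
cv2.imwrite('pics/c2.png',cv2.resize(a,None,fx=4,fy=4))"
```

```text
t 2.7 p [0.5119 0.0611 0.1727] q [-0.    0.64 -0.33  1.94  0.34  0.63 -1.41] F [-1.1  0.8  0.1] op 0.387 ff 0.0
[[ 0.757  0.653 -0.007]
 [ 0.653 -0.757 -0.003]
 [-0.007 -0.003 -1.   ]]
tool cm [ 0.6 -0.2  2.5]
```

View pics/c2.png

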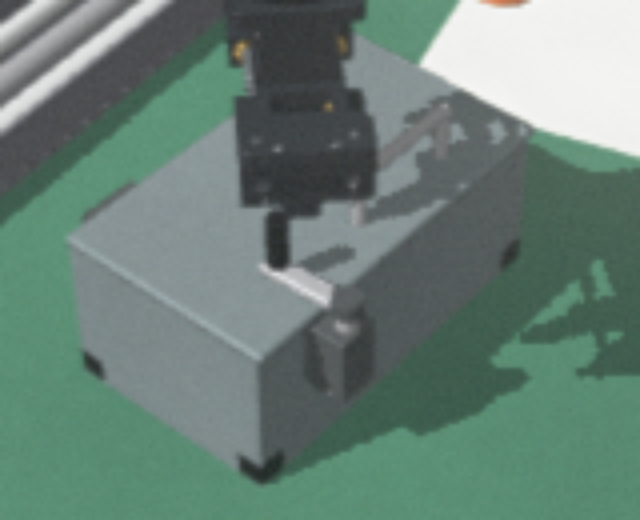

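The crop shows the knob at crop (278,240) and the nearer finger at about x=305, so the tool looks short of the knob along +tool x. I'll put numbers on that.

```bash
python3 -c "
from h import *
s=load('side2'); g=get_state(); Rm=R.from_quat(g['eef_rot']).as_matrix(); p=g['tool_pos']
pp=lambda P:((proj(s,P)-[230,190])*4).round()
print('tip near/far',pp([p+Rm@[0,-.025,.011],p+Rm@[0,.025,.011],p+Rm@[0,0,.011]]))
for k in([.5145,.0663],[.5205,.07],[.525,.072]): print(k,pp([[*k,.129],[*k,.148],[*k,.167]]))
c=[.5545,-.0115,-.0662]
print(pp(tr(c,[[-.08,.132,.118],[-.08,-.132,.118],[.076,.132,.118],[-.075,.13,0],[-.095,.075,.129]])))
"
```

```text
tip near/far [[298. 243.]
 [291. 184.]
 [295. 213.]]
[0.5145, 0.0663] [[289. 260.]
 [289. 236.]
 [288. 212.]]
[0.5205, 0.07] [[277. 260.]
 [277. 236.]
 [276. 212.]]
[0.525, 0.072] [[269. 259.]
 [268. 235.]
 [267. 211.]]
[[272. 357.]
 [541. 121.]
 [ 71. 236.]
 [272. 486.]
 [356. 299.]]
```

```bash
python3 -c "
from h import *
from scipy.optimize import least_squares
t,s=load('top0'),load('side0')
P=np.array([[.076,.132,.118],[.076,-.132,.118],[-.08,-.132,.118],[-.08,.132,.118],[-.05,.01,.153],[-.05,-.07,.153],[-.045,.075,.167]])
U=np.array([[257,175],[384,181],[379,258],[251,251],[309,236],[353,240],[276,231]],float)
P2=np.array([[-.08,.132,.118],[-.08,-.132,.118],[.076,.132,.118],[-.075,.13,0],[-.095,.075,.129],[-.045,.075,.148],[.076,-.132,.118]]);U2=np.array([[295,279.5],[362,223],[247,250],[295.5,308.8],[316.7,263],[299.5,250],[318,202]])
f=lambda p:np.r_[(proj(t,tr(p,P))-U).ravel(),(proj(s,tr(p,P2))-U2).ravel()]
r=least_squares(f,[.5,0,0],loss='soft_l1',f_scale=2);print(r.x,np.round(f(r.x).reshape(-1,2),1))
print('knob',tr(r.x,[-.045,.075,.148]),'pivot',tr(r.x,[-.095,.075,.121]),'handle',tr(r.x,[-.05,-.03,.153]))
go(tr(r.x,[-.045,.075,.148])[0])
"
```

```text
[ 0.55559446 -0.00996671 -0.07607809] [[-2.7 -1.8]
 [-0.2  1.4]
 [ 1.   0.4]
 [-3.5 -1.7]
 [ 0.9 -0.1]
 [-1.8 -1.2]
 [-0.1 -1.2]
 [ 1.5 -0.1]
 [ 2.9 -2.3]
 [-0.1 -1.3]
 [ 1.   2.7]
 [ 1.1  2. ]
 [ 1.5 -0.7]
 [-0.6 -5.5]]
knob [[0.51642498 0.06823656 0.148     ]] pivot [[0.46656961 0.0720368  0.121     ]] handle [[ 0.50345895 -0.0360797   0.153     ]]
t 2.75 p [0.5134 0.0617 0.1744] q [-0.    0.64 -0.33  1.93  0.34  0.63 -1.41] F [ 0.8 -0.6  0.2] op 0.386 ff 0.0
[[ 0.757  0.653 -0.003]
 [ 0.653 -0.757 -0.002]
 [-0.004 -0.001 -1.   ]]
tool cm [ 0.7 -0.3  2.6]
```

Emit:
{"method": "send_rows", "body": {"motion": [{"x":0.9,"y":-0.3,"z":0,"rx":0,"ry":0,"rz":0,"jaw":3.4},{"x":0,"y":0,"z":1.6,"rx":0,"ry":0,"rz":0,"jaw":3.4},{"x":0,"y":0,"z":1.0,"rx":0,"ry":0,"rz":0,"jaw":3.4},{"x":0,"y":0,"z":0,"rx":0,"ry":0,"rz":0,"jaw":2.4},{"x":0,"y":0,"z":0,"rx":0,"ry":0,"rz":0,"jaw":2.4}]}}

```text
clock: 3.25
tool_pos: [0.5198, 0.0715, 0.1499]
eef_rot: [0.937, 0.349, 0.0, 0.0]
contact_force: [-0.2, 0.5, -0.3]
opening: 0.277
finger_force: 0.0
```

Emit:
{"method": "send_rows", "body": {"motion": [{"x":0,"y":-0.5,"z":0,"rx":0,"ry":0,"rz":0,"jaw":2.4},{"x":0.8,"y":-1.0,"z":0,"rx":0,"ry":0,"rz":0,"jaw":2.4},{"x":0.5,"y":-1.2,"z":0,"rx":0,"ry":0,"rz":0,"jaw":2.4},{"x":0.2,"y":-1.3,"z":0,"rx":0,"ry":0,"rz":0,"jaw":2.4},{"x":0,"y":0,"z":0,"rx":0,"ry":0,"rz":0,"jaw":2.4}]}}

```text
clock: 3.75
tool_pos: [0.5031, 0.1149, 0.1496]
eef_rot: [0.936, 0.351, -0.0, -0.001]
contact_force: [0.1, 0.1, 0.4]
opening: 0.272
finger_force: 0.0
```

```bash
python3 -c "
from h import *
st()
shot('side','side3')
a=cv2.imread('pics/side3.png')[190:320,230:390]
cv2.imwrite('pics/c3.png',cv2.resize(a,None,fx=4,fy=4))"
```

```text
t 3.75 p [0.5031 0.1149 0.1496] q [-0.13  0.67 -0.3   1.96  0.35  0.56 -1.52] F [0.1 0.1 0.4] op 0.272 ff 0.0
[[ 0.753  0.658 -0.001]
 [ 0.658 -0.753  0.002]
 [ 0.    -0.002 -1.   ]]
```

View pics/c3.png

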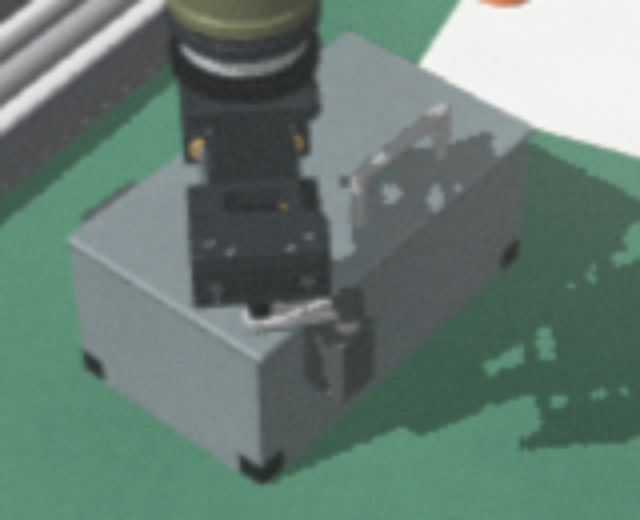

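The lever is turning: its tip is now near crop (255,318), with the knob between the fingers. I'll continue the arc.

Emit:
{"method": "send_rows", "body": {"motion": [{"x":-0.2,"y":-1.3,"z":0,"rx":0,"ry":0,"rz":0,"jaw":2.4},{"x":-0.5,"y":-1.2,"z":0,"rx":0,"ry":0,"rz":0,"jaw":2.4},{"x":-0.8,"y":-1.0,"z":0,"rx":0,"ry":0,"rz":0,"jaw":2.4},{"x":-0.5,"y":-0.4,"z":0,"rx":0,"ry":0,"rz":0,"jaw":2.4},{"x":0,"y":0,"z":0,"rx":0,"ry":0,"rz":0,"jaw":2.4}]}}

```text
clock: 4.3
tool_pos: [0.4624, 0.1278, 0.1493]
eef_rot: [0.937, 0.349, -0.001, 0.0]
contact_force: [-0.0, 0.3, -0.2]
opening: 0.274
finger_force: 0.0
```

```bash
python3 -c "
from h import *
st()
s=shot('side','side4')
a=cv2.imread('pics/side4.png')[190:320,230:390]
cv2.imwrite('pics/c4.png',cv2.resize(a,None,fx=4,fy=4))
pv=np.array([.467,.072])
for th in(0,.7,1.2,1.4,1.57,1.75):
  a=th-.072; print(th,((proj(s,[[*(pv+.05*np.array([np.cos(a),np.sin(a)])),.129],[*pv,.129]])-[230,190])*4).round().tolist())"
```

```text
t 4.3 p [0.4624 0.1278 0.1493] q [-0.19  0.64 -0.28  2.07  0.36  0.48 -1.59] F [-0.   0.3 -0.2] op 0.274 ff 0.0
[[ 0.756  0.655 -0.002]
 [ 0.655 -0.756 -0.001]
 [-0.002 -0.    -1.   ]]
0 [[284.0, 261.0], [351.0, 300.0]]
0.7 [[263.0, 300.0], [351.0, 300.0]]
1.2 [[273.0, 331.0], [351.0, 300.0]]
1.4 [[283.0, 341.0], [351.0, 300.0]]
1.57 [[294.0, 349.0], [351.0, 300.0]]
1.75 [[307.0, 356.0], [351.0, 300.0]]
```

View pics/c4.png

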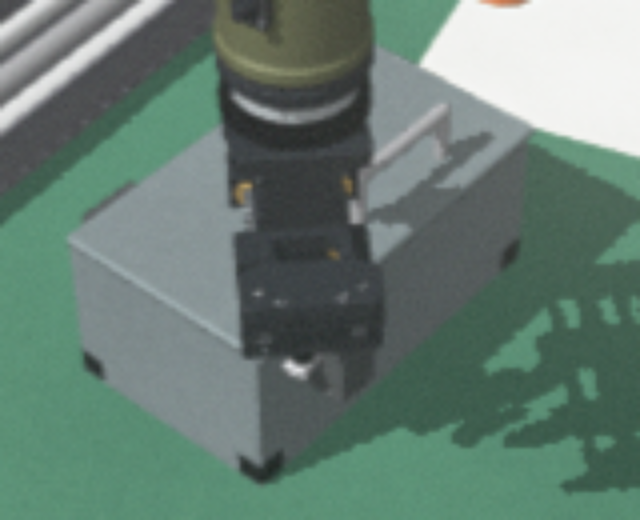

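The lever tip is now at crop (298,370), in front of the case face, about 1.6–1.7 rad. Next I raise the tool, turn it, and move over the handle.

Emit:
{"method": "send_rows", "body": {"motion": [{"x":0,"y":0,"z":-2,"rx":0,"ry":0,"rz":0,"jaw":2.4},{"x":0,"y":0,"z":-4,"rx":0,"ry":0,"rz":0,"jaw":2.4},{"x":0,"y":0,"z":-4,"rx":0,"ry":0,"rz":-0.13,"jaw":4},{"x":0,"y":0,"z":0,"rx":0,"ry":0,"rz":-0.13,"jaw":4},{"x":0,"y":0,"z":0,"rx":0,"ry":0,"rz":-0.13,"jaw":4}]}}

```text
clock: 4.85
tool_pos: [0.4642, 0.1279, 0.2504]
eef_rot: [0.851, 0.526, 0.001, 0.0]
contact_force: [-0.1, -0.6, -0.1]
opening: 0.453
finger_force: 0.0
```

Emit:
{"method": "send_rows", "body": {"motion": [{"x":0,"y":0,"z":0,"rx":0,"ry":0,"rz":-0.13,"jaw":4},{"x":0,"y":0,"z":0,"rx":0,"ry":0,"rz":-0.13,"jaw":4},{"x":0,"y":0,"z":0,"rx":0,"ry":0,"rz":-0.13,"jaw":4},{"x":-4,"y":1.3,"z":0,"rx":0,"ry":0,"rz":0,"jaw":4},{"x":-4,"y":1.3,"z":0,"rx":0,"ry":0,"rz":0,"jaw":4}]}}

```text
clock: 5.35
tool_pos: [0.4833, 0.046, 0.2491]
eef_rot: [0.733, 0.68, -0.0, -0.001]
contact_force: [0.7, -0.4, 0.2]
opening: 0.456
finger_force: 0.0
```

Emit:
{"method": "send_rows", "body": {"motion": [{"x":-4,"y":1.3,"z":0,"rx":0,"ry":0,"rz":0,"jaw":4},{"x":-4,"y":1.3,"z":0,"rx":0,"ry":0,"rz":0,"jaw":4},{"x":0,"y":0,"z":0,"rx":0,"ry":0,"rz":0,"jaw":4},{"x":0,"y":0,"z":0,"rx":0,"ry":0,"rz":0,"jaw":4},{"x":0,"y":0,"z":0,"rx":0,"ry":0,"rz":0,"jaw":4}]}}

```text
clock: 5.85
tool_pos: [0.5029, -0.0342, 0.2493]
eef_rot: [0.734, 0.68, 0.0, -0.001]
contact_force: [-0.1, 0.1, 1.0]
opening: 0.456
finger_force: 0.0
```

```bash
python3 -c "
from h import *
go([.5035,-.036,.145])"
```

```text
t 5.85 p [ 0.5029 -0.0342  0.2493] q [ 0.37  0.55 -0.62  1.88  0.42  0.84 -0.54] F [-0.1  0.1  1. ] op 0.456 ff 0.0
[[ 0.076  0.997 -0.001]
 [ 0.997 -0.076  0.001]
 [ 0.001 -0.001 -1.   ]]
tool cm [-0.2  0.1 10.4]
```

Emit:
{"method": "send_rows", "body": {"motion": [{"x":0,"y":0,"z":4,"rx":0,"ry":0,"rz":0,"jaw":4},{"x":0,"y":0,"z":4,"rx":0,"ry":0,"rz":0,"jaw":4},{"x":0,"y":0,"z":2.3,"rx":0,"ry":0,"rz":0,"jaw":4},{"x":0,"y":0,"z":0,"rx":0,"ry":0,"rz":0,"jaw":4},{"x":0,"y":0,"z":0,"rx":0,"ry":0,"rz":0,"jaw":0}], "grip_force": 15}}

```text
clock: 6.35
tool_pos: [0.5034, -0.034, 0.1468]
eef_rot: [0.733, 0.68, 0.0, -0.0]
contact_force: [1.2, -0.0, -0.3]
opening: 0.386
finger_force: 0.0
```

Emit:
{"method": "send_rows", "body": {"motion": [{"x":0,"y":0,"z":0,"rx":0,"ry":0,"rz":0,"jaw":0},{"x":0,"y":0,"z":0,"rx":0,"ry":0,"rz":0,"jaw":0},{"x":0,"y":0,"z":0,"rx":0,"ry":0,"rz":0,"jaw":0},{"x":0,"y":0,"z":0,"rx":0,"ry":0,"rz":0,"jaw":0},{"x":0,"y":0,"z":0,"rx":0,"ry":0,"rz":0,"jaw":0}]}}

```text
clock: 6.85
tool_pos: [0.5035, -0.0357, 0.1466]
eef_rot: [0.734, 0.679, 0.0, 0.0]
contact_force: [-0.2, -1.0, -0.1]
opening: 0.004
finger_force: 0.0
```

```bash
python3 -c "
from h import *
st()"
```

```text
t 6.85 p [ 0.5035 -0.0357  0.1466] q [ 0.29  0.69 -0.5   1.99  0.58  0.6  -0.68] F [-0.2 -1.  -0.1] op 0.004 ff 0.0
[[ 0.078  0.997  0.001]
 [ 0.997 -0.078 -0.   ]
 [-0.     0.001 -1.   ]]
```

The fingers closed on nothing, so I'm looking again.

```bash
python3 -c "
from h import *
s=shot('side','side5')
a=cv2.imread('pics/side5.png')[150:320,230:420]
cv2.imwrite('pics/c5.png',cv2.resize(a,None,fx=3.5,fy=3.5))
g=get_state(); Rm=R.from_quat(g['eef_rot']).as_matrix(); p=g['tool_pos']
pp=lambda P:((proj(s,P)-[230,150])*3.5).round().tolist()
c=[.5556,-.01,-.076]
print('tip',pp([p+Rm@[0,0,.011],p]),'handle ends',pp(tr(c,[[-.05,.01,.153],[-.05,-.07,.153],[-.05,.01,.118],[-.05,-.07,.118]])))"
```

```text
tip [[353.0, 284.0], [353.0, 272.0]] handle ends [[317.0, 294.0], [389.0, 235.0], [317.0, 332.0], [387.0, 273.0]]
```

View pics/c5.png

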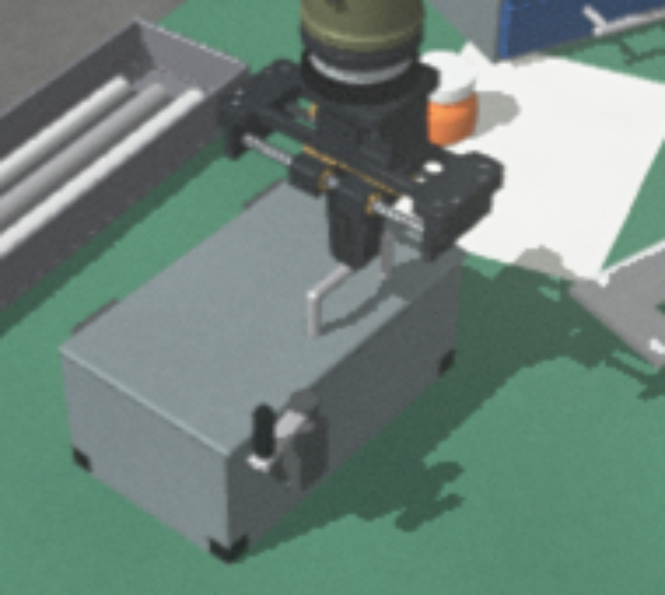

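The lever lies along the case front with the knob at crop (263,430). The handle's near end is at (315,295), where I predicted it, but the finger seems to stop at the bar's top edge near (352,262). I'll check pixel columns instead of taking another view.

```bash
python3 -c "
from h import *
a=cv2.imread('pics/side5.png',0).astype(int);b=cv2.imread('pics/side0.png',0).astype(int)
print('now rows214-236, cols 324-340');print(a[214:238,324:341]);print(b[214:238,324:341])"
```

```text
now rows214-236, cols 324-340
[[ 73  61  56  66  59  53  61  66  66  66  63  58  54  52  56  74  92]
 [ 71  61  54  62  59  55  61  64  63  69  66  51  55  48  55  72  99]
 [ 71  62  57  64  57  55  58  63  68  65  65  58  55  53  60  82 119]
 [ 71  63  61  61  61  52  63  62  67  66  59  55  57  51  69  97 120]
 [ 80  63  59  60  60  58  62  62  70  68  57  54  54  52  71 108 117]
 [ 79  64  60  60  59  60  58  62  66  61  56  53  53  52  72 105 112]
 [ 86  61  58  62  63  62  66  65  66  66  53  54  54  55  79 108 114]
 [ 96  67  58  58  60  65  63  64  66  65  50  53  53  54  81 110 116]
 [106  70  58  61  61  62  55  64  67  64  49  49  53  64  91 108 116]
 [132 100  63  59  63  60  61  65  64  66  51  56  74 103 125 113 114]
 [144 130  93  76  68  60  60  66  63  64  60  75 116 142 138 114 114]
 [145 143 144 141 108  75  61  65  65  62  78 115 141 145 136 111 114]
 [146 148 162 182 173 133  87  69  75  89 115 143 146 146 139 115 115]
 [151 164 181 174 164 143 111  95 118 140 146 147 144 146 141 123 116]
 [169 178 171 157 136 120 118 127 141 144 143 144 144 148 152 153 118]
 [181
[... 1639 characters left out ...]
166 153 130 115 115 120 137 139 136 137 137 138 147 154 133]
 [171 160 146 124 112 122 134 137 140 136 137 143 139 140 141 146 132]
 [158 140 119 111 125 134 139 136 139 136 139 136 137 140 141 139 129]
 [135 119 109 119 135 138 136 141 138 139 136 140 139 135 136 123  99]
 [114 114 122 137 140 140 140 136 135 136 137 137 140 129  97  94  92]
 [125 138 139 142 139 138 137 137 138 138 139 140 137 126  94  90  92]
 [138 137 137 141 139 139 134 140 141 140 134 131 125  99  91  94  95]
 [138 139 137 139 137 133 137 139 139 140 124 100  93  90  97 101 112]
 [137 140 137 138 136 133 138 136 134 128 101  91  88  95 113 137 137]
 [137 137 138 138 139 138 140 137 125  94  88  90  90 105 134 140 139]]
```

The closed fingers hide the bar, and their tip corner appears at about (331,227) where I expected (332,235). That puts the tips roughly 15–20 mm higher than the calibration says, so they closed above the bar. I'll open, go 13 mm lower (still above the lid), and close.

Emit:
{"method": "send_rows", "body": {"motion": [{"x":0,"y":0,"z":0,"rx":0,"ry":0,"rz":0,"jaw":5},{"x":0,"y":0,"z":0,"rx":0,"ry":0,"rz":0,"jaw":5},{"x":0,"y":0,"z":0,"rx":0,"ry":0,"rz":0,"jaw":5},{"x":0,"y":0,"z":0.6,"rx":0,"ry":0,"rz":0,"jaw":5},{"x":0,"y":0,"z":0.7,"rx":0,"ry":0,"rz":0,"jaw":5}]}}

```text
clock: 7.4
tool_pos: [0.5035, -0.0356, 0.1329]
eef_rot: [0.734, 0.679, 0.0, 0.0]
contact_force: [-0.0, -0.3, 0.5]
opening: 0.433
finger_force: 0.0
```

Emit:
{"method": "send_rows", "body": {"motion": [{"x":0,"y":0,"z":0,"rx":0,"ry":0,"rz":0,"jaw":0},{"x":0,"y":0,"z":0,"rx":0,"ry":0,"rz":0,"jaw":0},{"x":0,"y":0,"z":0,"rx":0,"ry":0,"rz":0,"jaw":0},{"x":0,"y":0,"z":0,"rx":0,"ry":0,"rz":0,"jaw":0},{"x":0,"y":0,"z":0,"rx":0,"ry":0,"rz":0,"jaw":0}]}}

```text
clock: 7.9
tool_pos: [0.5052, -0.0357, 0.1336]
eef_rot: [0.734, 0.679, 0.001, 0.001]
contact_force: [5.1, -0.8, -3.4]
opening: 0.106
finger_force: 15.0
```

```bash
python3 -c "
from h import *
st(); shot('side','side6')
a=cv2.imread('pics/side6.png',0).astype(int); print(a[214:242:1,322:344:2])"
```

```text
t 7.9 p [ 0.5052 -0.0357  0.1336] q [ 0.27  0.72 -0.48  2.    0.6   0.56 -0.7 ] F [ 5.1 -0.8 -3.4] op 0.106 ff 15.00213548541069
[[ 0.078  0.997  0.003]
 [ 0.997 -0.078  0.   ]
 [ 0.001  0.003 -1.   ]]
[[ 62  55  58  67  66  66  66 105 147 146 134]
 [ 62  54  60  61  65  66  67 101 107 142 140]
 [ 71  54  61  53  65  62  61  77  62 105 143]
 [ 65  55  59  46  59  62  64  55  50  74 132]
 [ 69  54  54  52  57  64  58  54  54  82 116]
 [ 74  58  56  52  53  65  66  50  53  78  97]
 [ 71  58  58  48  58  62  65  53  55  94  99]
 [ 79  60  54  49  54  64  64  55  53 100 105]
 [ 83  59  59  48  56  63  58  46  48 107 121]
 [ 83  58  54  56  69  64  66  52  56 117 124]
 [ 85  60  57  96  86  64  66  51  57 114 126]
 [103  54  78 164  90  66  63  56  61 113 102]
 [129  64 141 180  75  61  56  48  63 113  95]
 [133 107 178 163  71  64  61  49  76 113  96]
 [141 166 173 135  63  64  60  60  93 113  99]
 [144 179 150 118  65  62  54  78 100 110  94]
 [177 167 121 127  87  65  63  94  95  96  94]
 [177 139 113 144 133  74  82  96  96  95  94]
 [157 115 130 144 144 116 100  94  96  95  99]
 [128 129 143 146 143 139 134 103  93  98  94]
 [111 142 145 144 141 144 144 129  94  95  96]
 [126 144 146 145 144 144 130  97  97  95  97]
 [143 142 144 142 142 143 100  93 114 107  94]
 [143 143 146 145 144 130  91  94 142 143 108]
 [142 145 145 145 138 100  95 105 142 146 143]
 [141 145 146 144 101  92  98 140 146 146 126]
 [143 145 139 129  93 100 114 148 146 141 103]
 [143 139  99  97  93 117 145 148 142 122  87]]
```

The bar is held (opening about 9 mm). Now I lift along the lid's arc.

Emit:
{"method": "send_rows", "body": {"motion": [{"x":0,"y":0,"z":0,"rx":0,"ry":0,"rz":0,"jaw":0},{"x":0,"y":0.5,"z":-1.2,"rx":0,"ry":0,"rz":0,"jaw":0},{"x":0,"y":0.6,"z":-1.2,"rx":0,"ry":0,"rz":0,"jaw":0},{"x":0,"y":0.8,"z":-1.1,"rx":0,"ry":0,"rz":0,"jaw":0},{"x":0,"y":0,"z":0,"rx":0,"ry":0,"rz":0,"jaw":0}], "grip_force": 30}}

```text
clock: 8.45
tool_pos: [0.5227, -0.0371, 0.1688]
eef_rot: [0.734, 0.679, 0.0, 0.0]
contact_force: [1.7, -0.2, -1.4]
opening: 0.102
finger_force: 30.0
```

```bash
python3 -c "
from h import *
st()"
```

```text
t 8.45 p [ 0.5227 -0.0371  0.1688] q [ 0.31  0.68 -0.53  1.92  0.53  0.69 -0.63] F [ 1.7 -0.2 -1.4] op 0.102 ff 30.006810128688812
[[ 0.079  0.997  0.001]
 [ 0.997 -0.079  0.   ]
 [ 0.     0.001 -1.   ]]
```

Emit:
{"method": "send_rows", "body": {"motion": [{"x":0,"y":0.8,"z":-1.0,"rx":0,"ry":0,"rz":0,"jaw":0},{"x":0,"y":1.0,"z":-0.9,"rx":0,"ry":0,"rz":0,"jaw":0},{"x":0,"y":1.0,"z":-0.9,"rx":0,"ry":0,"rz":0,"jaw":0},{"x":0,"y":1.1,"z":-0.7,"rx":0,"ry":0,"rz":0,"jaw":0},{"x":0,"y":1.2,"z":-0.6,"rx":0,"ry":0,"rz":0,"jaw":0}]}}

```text
clock: 8.95
tool_pos: [0.5644, -0.0408, 0.2081]
eef_rot: [0.734, 0.679, -0.008, -0.005]
contact_force: [-15.5, 0.6, 12.8]
opening: 0.099
finger_force: 30.0
```

Emit:
{"method": "send_rows", "body": {"motion": [{"x":0,"y":1.2,"z":-0.5,"rx":0,"ry":0,"rz":0,"jaw":0},{"x":0,"y":1.3,"z":-0.4,"rx":0,"ry":0,"rz":0,"jaw":0},{"x":0,"y":1.3,"z":-0.2,"rx":0,"ry":0,"rz":0,"jaw":0},{"x":0,"y":1.3,"z":-0.1,"rx":0,"ry":0,"rz":0,"jaw":0},{"x":0,"y":0,"z":0,"rx":0,"ry":0,"rz":0,"jaw":0}]}}

```text
clock: 9.45
tool_pos: [0.6241, -0.0457, 0.223]
eef_rot: [0.734, 0.679, -0.001, 0.001]
contact_force: [-1.8, -3.0, 12.4]
opening: 0.106
finger_force: 30.0
```

```bash
python3 -c "
from h import *
st()
shot('side','side7')
a=cv2.imread('pics/side7.png')[90:320,220:440]
cv2.imwrite('pics/c7.png',cv2.resize(a,None,fx=2.6,fy=2.6))"
```

```text
t 9.45 p [ 0.6241 -0.0457  0.223 ] q [ 0.31  0.74 -0.58  1.55  0.46  0.99 -0.49] F [-1.8 -3.  12.4] op 0.106 ff 30.00060349702835
[[ 0.079  0.997  0.   ]
 [ 0.997 -0.079 -0.002]
 [-0.002  0.001 -1.   ]]
```

View pics/c7.png

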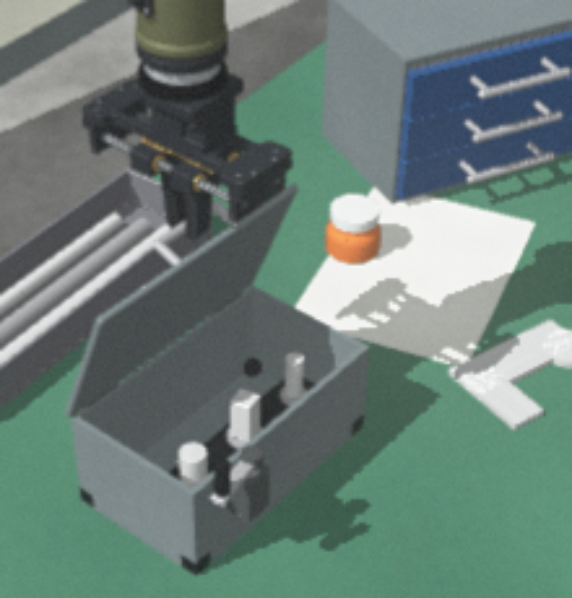

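The lid is at about 1.2 rad and the square-gripped gauge is in the middle socket (crop (243,415)). I'll take the lid on to about 1.55, release it and go up.

Emit:
{"method": "send_rows", "body": {"motion": [{"x":0,"y":1.3,"z":-0.1,"rx":0,"ry":0,"rz":0,"jaw":0},{"x":0,"y":1.3,"z":0,"rx":0,"ry":0,"rz":0,"jaw":0},{"x":0,"y":1.3,"z":0.2,"rx":0,"ry":0,"rz":0,"jaw":0},{"x":0,"y":0.8,"z":0.2,"rx":0,"ry":0,"rz":0,"jaw":0},{"x":0,"y":0,"z":0,"rx":0,"ry":0,"rz":0,"jaw":0}]}}

```text
clock: 10.0
tool_pos: [0.67, -0.0497, 0.2172]
eef_rot: [0.734, 0.679, -0.002, -0.0]
contact_force: [-1.1, -1.8, -0.8]
opening: 0.103
finger_force: 30.0
```

Emit:
{"method": "send_rows", "body": {"motion": [{"x":0,"y":0,"z":0,"rx":0,"ry":0,"rz":0,"jaw":2.0},{"x":0,"y":0,"z":0,"rx":0,"ry":0,"rz":0,"jaw":2.0},{"x":0,"y":0,"z":0,"rx":0,"ry":0,"rz":0,"jaw":2.0},{"x":0,"y":0,"z":-2,"rx":0,"ry":0,"rz":0,"jaw":2.0},{"x":0,"y":0,"z":-2,"rx":0,"ry":0,"rz":0,"jaw":2.0}]}}

```text
clock: 10.5
tool_pos: [0.6706, -0.0483, 0.2584]
eef_rot: [0.734, 0.679, -0.0, -0.0]
contact_force: [0.4, -0.6, 0.2]
opening: 0.232
finger_force: 0.0
```

```bash
python3 -c "
from h import *
st()"
```

```text
t 10.5 p [ 0.6706 -0.0483  0.2584] q [ 0.29  0.77 -0.58  1.35  0.43  1.14 -0.42] F [ 0.4 -0.6  0.2] op 0.232 ff 0.0
[[ 0.077  0.997 -0.001]
 [ 0.997 -0.077  0.001]
 [ 0.    -0.001 -1.   ]]
```

Emit:
{"method": "send_rows", "body": {"motion": [{"x":0,"y":0,"z":-4,"rx":0,"ry":0,"rz":0,"jaw":2.0},{"x":0,"y":0,"z":-4,"rx":0,"ry":0,"rz":0,"jaw":2.0},{"x":0,"y":0,"z":-3,"rx":0,"ry":0,"rz":0,"jaw":2.0},{"x":1,"y":-3.5,"z":0,"rx":0,"ry":0,"rz":0,"jaw":4},{"x":1,"y":-3.6,"z":0,"rx":0,"ry":0,"rz":0,"jaw":4}]}}

```text
clock: 11.0
tool_pos: [0.602, -0.0222, 0.3694]
eef_rot: [0.734, 0.679, 0.002, 0.001]
contact_force: [0.1, 0.5, 0.1]
opening: 0.39
finger_force: 0.0
```

Emit:
{"method": "send_rows", "body": {"motion": [{"x":1,"y":-3.6,"z":0,"rx":0,"ry":0,"rz":0,"jaw":4},{"x":0,"y":-3.6,"z":0,"rx":0,"ry":0,"rz":0,"jaw":4},{"x":0,"y":0,"z":0,"rx":0,"ry":0,"rz":-0.14,"jaw":4},{"x":0,"y":0,"z":0,"rx":0,"ry":0,"rz":-0.14,"jaw":4},{"x":0,"y":0,"z":0,"rx":0,"ry":0,"rz":-0.14,"jaw":4}]}}

```text
clock: 11.5
tool_pos: [0.5304, -0.0072, 0.3689]
eef_rot: [0.574, 0.819, 0.0, 0.001]
contact_force: [-0.4, -0.1, -0.0]
opening: 0.457
finger_force: 0.0
```

Emit:
{"method": "send_rows", "body": {"motion": [{"x":0,"y":0,"z":0,"rx":0,"ry":0,"rz":-0.14,"jaw":4},{"x":0,"y":0,"z":0,"rx":0,"ry":0,"rz":-0.14,"jaw":4},{"x":0,"y":0,"z":0,"rx":0,"ry":0,"rz":-0.14,"jaw":4},{"x":0,"y":0,"z":0,"rx":0,"ry":0,"rz":-0.14,"jaw":4},{"x":0,"y":0,"z":0,"rx":0,"ry":0,"rz":-0.14,"jaw":4}]}}

```text
clock: 12.0
tool_pos: [0.5307, -0.0072, 0.3686]
eef_rot: [0.258, 0.966, 0.0, 0.001]
contact_force: [-0.0, -0.5, 0.1]
opening: 0.452
finger_force: 0.0
```

Emit:
{"method": "send_rows", "body": {"motion": [{"x":0,"y":0,"z":0,"rx":0,"ry":0,"rz":-0.14,"jaw":4},{"x":0,"y":0,"z":0,"rx":0,"ry":0,"rz":-0.14,"jaw":4},{"x":0,"y":0,"z":0,"rx":0,"ry":0,"rz":-0.14,"jaw":4},{"x":0,"y":0,"z":0,"rx":0,"ry":0,"rz":0,"jaw":4},{"x":0,"y":0,"z":0,"rx":0,"ry":0,"rz":0,"jaw":4}]}}

```text
clock: 12.5
tool_pos: [0.5306, -0.0074, 0.3684]
eef_rot: [0.056, 0.998, 0.0, 0.0]
contact_force: [0.1, 0.2, -1.0]
opening: 0.451
finger_force: 0.0
```

```bash
python3 -c "
from h import *
go([.5307,-.008,.16])
s=shot('side','side8');t=shot('top','top8')
a=cv2.imread('pics/side8.png')[200:310,250:370];b=cv2.imread('pics/top8.png')[130:320,200:440]
h=500;cv2.imwrite('pics/c8.png',np.hstack([cv2.resize(a,(400,367)),cv2.resize(b,(400,367))]))
c=[.5556,-.01,-.076]
print(((proj(s,tr(c,[[-.025,0,.104],[-.025,0,.057],[-.025,.075,.051],[-.025,-.075,.104]]))-[250,200])*400/120).round())
"
```

```text
t 12.5 p [ 0.5306 -0.0074  0.3684] q [ 0.56  0.58 -1.08  1.61  0.53  1.28  0.84] F [ 0.1  0.2 -1. ] op 0.451 ff 0.0
[[-0.994  0.111  0.   ]
 [ 0.111  0.994  0.   ]
 [-0.     0.    -1.   ]]
tool cm [-0.  -0.1 20.8]
[[217. 142.]
 [217. 187.]
 [152. 248.]
 [280.  90.]]
```

View pics/c8.png

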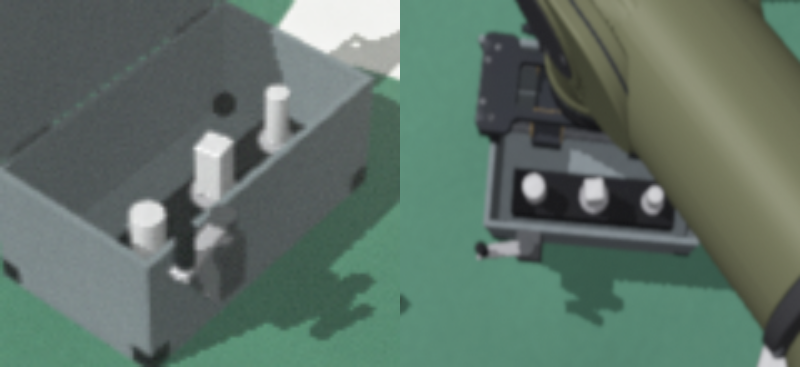

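The side crop shows the lid open and the square gauge's top at (214,143), 3 px from prediction. The top crop has it near (594,186), with the pins 75 mm to either side.

```bash
python3 -c "
from h import *
t=load('top8'); s=load('side8')
for z in(.104,): print(onz(t,200+194*.6,130+187*190/367,z),onz(s,250+214*.3,200+143*.3,z))"
```

```text
[ 0.53276852 -0.00950522  0.104     ] [ 0.53152378 -0.00551201  0.104     ]
```

Emit:
{"method": "send_rows", "body": {"motion": [{"x":0,"y":0,"z":4,"rx":0,"ry":0,"rz":0,"jaw":4.2},{"x":0,"y":0,"z":4,"rx":0,"ry":0,"rz":0,"jaw":4.2},{"x":0,"y":0,"z":4,"rx":0,"ry":0,"rz":0,"jaw":4.2},{"x":0,"y":0,"z":4,"rx":0,"ry":0,"rz":0,"jaw":4.2},{"x":0,"y":0,"z":4,"rx":0,"ry":0,"rz":0,"jaw":4.2}]}}

```text
clock: 13.1
tool_pos: [0.5308, -0.0077, 0.1671]
eef_rot: [0.055, 0.998, -0.0, 0.0]
contact_force: [1.0, -0.2, -0.7]
opening: 0.476
finger_force: 0.0
```

```bash
python3 -c "
from h import *
st()"
```

```text
t 13.1 p [ 0.5308 -0.0077  0.1671] q [ 0.44  0.79 -0.9   1.89  0.82  0.88  0.58] F [ 1.  -0.2 -0.7] op 0.476 ff 0.0
[[-0.994  0.111  0.001]
 [ 0.111  0.994 -0.   ]
 [-0.001 -0.    -1.   ]]
```

Emit:
{"method": "send_rows", "body": {"motion": [{"x":-0.1,"y":0,"z":3,"rx":0,"ry":0,"rz":0,"jaw":4.2},{"x":0,"y":0,"z":3,"rx":0,"ry":0,"rz":0,"jaw":4.2},{"x":0,"y":0,"z":2.5,"rx":0,"ry":0,"rz":0,"jaw":4.2},{"x":0,"y":0,"z":0,"rx":0,"ry":0,"rz":0,"jaw":4.2},{"x":0,"y":0,"z":0,"rx":0,"ry":0,"rz":0,"jaw":4.2}]}}

```text
clock: 13.6
tool_pos: [0.5319, -0.0074, 0.0838]
eef_rot: [0.055, 0.999, 0.0, 0.0]
contact_force: [0.5, -0.1, 0.5]
opening: 0.475
finger_force: 0.0
```

Emit:
{"method": "send_rows", "body": {"motion": [{"x":0,"y":0,"z":0.4,"rx":0,"ry":0,"rz":0,"jaw":4.2},{"x":0,"y":0,"z":0.4,"rx":0,"ry":0,"rz":0,"jaw":4.2},{"x":0,"y":0,"z":0.3,"rx":0,"ry":0,"rz":0,"jaw":4.2},{"x":0,"y":0,"z":0,"rx":0,"ry":0,"rz":0,"jaw":4.2},{"x":0,"y":0,"z":0,"rx":0,"ry":0,"rz":0,"jaw":4.2}]}}

```text
clock: 14.1
tool_pos: [0.5317, -0.0078, 0.0724]
eef_rot: [0.054, 0.999, -0.0, 0.0]
contact_force: [-0.4, 0.1, -0.2]
opening: 0.473
finger_force: 0.0
```

```bash
python3 -c "
from h import *
st()"
```

```text
t 14.1 p [ 0.5317 -0.0078  0.0724] q [ 0.37  0.92 -0.77  1.95  1.01  0.72  0.43] F [-0.4  0.1 -0.2] op 0.473 ff 0.0
[[-0.994  0.109  0.   ]
 [ 0.109  0.994 -0.   ]
 [-0.    -0.    -1.   ]]
```

Emit:
{"method": "send_rows", "body": {"motion": [{"x":0,"y":0,"z":0.3,"rx":0,"ry":0,"rz":0,"jaw":4.2},{"x":0,"y":0,"z":0.2,"rx":0,"ry":0,"rz":0,"jaw":4.2},{"x":0,"y":0,"z":0,"rx":0,"ry":0,"rz":0,"jaw":1},{"x":0,"y":0,"z":0,"rx":0,"ry":0,"rz":0,"jaw":1},{"x":0,"y":0,"z":0,"rx":0,"ry":0,"rz":0,"jaw":1}], "grip_force": 15}}

```text
clock: 14.6
tool_pos: [0.5316, -0.0073, 0.0674]
eef_rot: [0.054, 0.999, 0.0, 0.0]
contact_force: [-0.2, -0.1, -1.3]
opening: 0.26
finger_force: 14.6
```

Emit:
{"method": "send_rows", "body": {"motion": [{"x":0,"y":0,"z":0,"rx":0,"ry":0,"rz":0,"jaw":1},{"x":0,"y":0,"z":0,"rx":0,"ry":0,"rz":0,"jaw":1},{"x":0,"y":0,"z":0,"rx":0,"ry":0,"rz":0,"jaw":1},{"x":0,"y":0,"z":0,"rx":0,"ry":0,"rz":0,"jaw":1},{"x":0,"y":0,"z":0,"rx":0,"ry":0,"rz":0,"jaw":1}], "grip_force": 40}}

```text
clock: 15.1
tool_pos: [0.5316, -0.0075, 0.0673]
eef_rot: [0.054, 0.999, 0.0, -0.0]
contact_force: [-0.9, 1.8, -0.6]
opening: 0.252
finger_force: 39.1
```

```bash
python3 -c "
from h import *
st()"
```

```text
t 15.1 p [ 0.5316 -0.0075  0.0673] q [ 0.37  0.93 -0.76  1.95  1.02  0.71  0.42] F [-0.9  1.8 -0.6] op 0.252 ff 39.092958366527455
[[-0.994  0.108  0.   ]
 [ 0.108  0.994  0.   ]
 [ 0.     0.    -1.   ]]
```

Gripped flat at 22 mm. Drawing it straight up.

Emit:
{"method": "send_rows", "body": {"motion": [{"x":0,"y":0,"z":-1,"rx":0,"ry":0,"rz":0,"jaw":1},{"x":0,"y":0,"z":-1,"rx":0,"ry":0,"rz":0,"jaw":1},{"x":0,"y":0,"z":-1,"rx":0,"ry":0,"rz":0,"jaw":1},{"x":0,"y":0,"z":-1,"rx":0,"ry":0,"rz":0,"jaw":1},{"x":0,"y":0,"z":-1.5,"rx":0,"ry":0,"rz":0,"jaw":1}]}}

```text
clock: 15.6
tool_pos: [0.5313, -0.0086, 0.1231]
eef_rot: [0.055, 0.999, -0.001, -0.0]
contact_force: [-0.2, 0.1, -2.9]
opening: 0.251
finger_force: 39.1
```

Emit:
{"method": "send_rows", "body": {"motion": [{"x":0,"y":0,"z":-1.5,"rx":0,"ry":0,"rz":0,"jaw":1},{"x":0,"y":0,"z":-2,"rx":0,"ry":0,"rz":0,"jaw":1},{"x":0,"y":0,"z":-2,"rx":0,"ry":0,"rz":0,"jaw":1},{"x":0,"y":0,"z":-2,"rx":0,"ry":0,"rz":0,"jaw":1},{"x":0,"y":0,"z":-2,"rx":0,"ry":0,"rz":0,"jaw":1}]}}

```text
clock: 16.1
tool_pos: [0.5313, -0.0084, 0.2189]
eef_rot: [0.054, 0.999, -0.001, 0.0]
contact_force: [0.8, -0.3, -2.8]
opening: 0.251
finger_force: 39.1
```

Emit:
{"method": "send_rows", "body": {"motion": [{"x":0,"y":0,"z":-3,"rx":0,"ry":0,"rz":0,"jaw":1},{"x":0,"y":0,"z":-3,"rx":0,"ry":0,"rz":0,"jaw":1},{"x":0,"y":0,"z":-3,"rx":0,"ry":0,"rz":0,"jaw":1},{"x":0,"y":0,"z":-2,"rx":0,"ry":0,"rz":0,"jaw":1},{"x":0,"y":0,"z":-2,"rx":0,"ry":0,"rz":0,"jaw":1}]}}

```text
clock: 16.6
tool_pos: [0.531, -0.0082, 0.3492]
eef_rot: [0.054, 0.999, -0.001, 0.0]
contact_force: [-0.3, 0.7, -3.3]
opening: 0.252
finger_force: 39.1
```

```bash
python3 -c "
from h import *
st()"
```

```text
t 16.6 p [ 0.531  -0.0082  0.3492] q [ 0.55  0.59 -1.07  1.64  0.54  1.24  0.83] F [-0.3  0.7 -3.3] op 0.252 ff 39.061733175767586
[[-0.994  0.108  0.   ]
 [ 0.108  0.994 -0.001]
 [-0.001 -0.001 -1.   ]]
```

Emit:
{"method": "send_rows", "body": {"motion": [{"x":0,"y":0,"z":0,"rx":0,"ry":0.05,"rz":0,"jaw":1},{"x":0,"y":0,"z":0,"rx":0,"ry":0.08,"rz":0,"jaw":1},{"x":0,"y":0,"z":0,"rx":0,"ry":0.08,"rz":0,"jaw":1},{"x":0,"y":0,"z":0,"rx":0,"ry":0.08,"rz":0,"jaw":1},{"x":0,"y":0,"z":0,"rx":0,"ry":0.08,"rz":0,"jaw":1}]}}

```text
clock: 17.1
tool_pos: [0.5315, -0.0083, 0.3483]
eef_rot: [0.053, 0.981, 0.01, -0.185]
contact_force: [0.9, -0.2, -3.9]
opening: 0.25
finger_force: 39.0
```

```bash
python3 -c "
from h import *
st()"
```

```text
t 17.1 p [ 0.5315 -0.0083  0.3483] q [ 0.42  0.79 -1.    1.31  0.43  1.68  0.92] F [ 0.9 -0.2 -3.9] op 0.25 ff 39.041991562990006
[[-0.926  0.109 -0.361]
 [ 0.101  0.994  0.039]
 [ 0.364 -0.    -0.932]]
```

Emit:
{"method": "send_rows", "body": {"motion": [{"x":-0.7,"y":0,"z":1.9,"rx":0,"ry":0,"rz":0,"jaw":1},{"x":-0.7,"y":0,"z":1.9,"rx":0,"ry":0,"rz":0,"jaw":1},{"x":0,"y":0,"z":0,"rx":0,"ry":0.08,"rz":0,"jaw":1},{"x":0,"y":0,"z":0,"rx":0,"ry":0.08,"rz":0,"jaw":1},{"x":0,"y":0,"z":0,"rx":0,"ry":0.08,"rz":0,"jaw":1}]}}

```text
clock: 17.6
tool_pos: [0.531, -0.0083, 0.3077]
eef_rot: [0.052, 0.952, 0.016, -0.301]
contact_force: [0.4, 0.8, -3.0]
opening: 0.254
finger_force: 39.0
```

```bash
python3 -c "
from h import *
st()"
```

```text
t 17.6 p [ 0.531  -0.0083  0.3077] q [ 0.35  0.95 -0.94  1.16  0.38  1.86  0.94] F [ 0.4  0.8 -3. ] op 0.254 ff 39.038505132411956
[[-0.814  0.109 -0.571]
 [ 0.089  0.994  0.062]
 [ 0.574  0.    -0.819]]
```

Emit:
{"method": "send_rows", "body": {"motion": [{"x":0,"y":0,"z":0,"rx":0,"ry":0.07,"rz":0,"jaw":1},{"x":0,"y":0,"z":0,"rx":0,"ry":0.06,"rz":0,"jaw":1},{"x":0,"y":0,"z":0,"rx":0,"ry":0,"rz":0,"jaw":1},{"x":0,"y":0,"z":0,"rx":0,"ry":0,"rz":0,"jaw":1},{"x":0,"y":0,"z":0,"rx":0,"ry":0,"rz":0,"jaw":1}]}}

```text
clock: 18.1
tool_pos: [0.5309, -0.0077, 0.3078]
eef_rot: [0.051, 0.931, 0.02, -0.36]
contact_force: [-0.8, -0.4, -2.0]
opening: 0.246
finger_force: 39.0
```

Emit:
{"method": "send_rows", "body": {"motion": [{"x":0,"y":0,"z":0,"rx":0,"ry":0,"rz":0,"jaw":1},{"x":0,"y":0,"z":0,"rx":0,"ry":0,"rz":0,"jaw":1},{"x":0,"y":0,"z":0,"rx":0,"ry":0,"rz":0,"jaw":1},{"x":0,"y":0,"z":0,"rx":0,"ry":0,"rz":0,"jaw":1},{"x":0,"y":0,"z":0,"rx":0,"ry":0,"rz":0,"jaw":1}]}}

```text
clock: 18.6
tool_pos: [0.5309, -0.0077, 0.3068]
eef_rot: [0.051, 0.931, 0.02, -0.361]
contact_force: [0.1, 0.0, -1.6]
opening: 0.25
finger_force: 39.0
```

```bash
python3 -c "
from h import *
s=st(); print(s['qd'])
shot('side','side9'); cv2.imwrite('pics/c9.png',cv2.resize(cv2.imread('pics/side9.png')[60:360,180:500],None,fx=1.9,fy=1.9))"
```

```text
t 18.6 p [ 0.5309 -0.0077  0.3068] q [ 0.31  1.02 -0.92  1.06  0.35  2.    0.94] F [ 0.1  0.  -1.6] op 0.25 ff 39.03430764119548
[[-0.734  0.109 -0.67 ]
 [ 0.08   0.994  0.073]
 [ 0.674 -0.    -0.739]]
[-0.00142183  0.00130178  0.00160449 -0.00181142 -0.00094897  0.00093412
 -0.00110182]
```

View pics/c9.png

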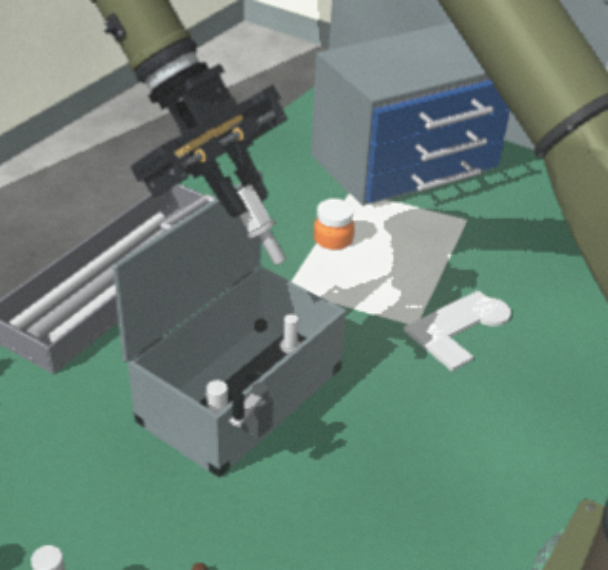

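The picture shows the gauge held in line with the fingers, tipped about 42° (crop (260,225)) and raised above the case. The lid and latch are open, both pins are in their sockets, and the arm is still. I'm handing in.

```bash
python3 -c "
from plant import *
print(finish_job())"
```

```text
the job is handed in; nothing more can be done
None
```

I swung the latch clear, left the lid standing open, and handed the job in with the square gauge held still at about 42° above the case; no verdict came back.

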